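File the sawn end of a bracket strip on the lab bench

TASK

Take the file with the orange grip from the dark mat and file the sawn top end of the aluminium strip that stands in the blue holder: at least two strokes, pressed on, nose first and square across the broad face of the strip, each running from the front third of the blade to its rear third, and with the file lifted clear at the end of each stroke and kept clear all the way back. Then set the file down on the mat again, teeth down, without dropping it; leave the brush with the blue grip alone.

Things in the scene. Friction and masses are not known exactly. Their poses are not given: they have to be found in the camera images.
- file: Block file: steel blade 160 (x) x 30 (y) x 8 mm, teeth on its flat underside; on top an orange grip bar 110 long x 24 wide, from 17 to 52 above the teeth, on an 18 wide neck. About 0.32 kg, balanced at its middle. Origin: centre of the toothed underside; +x runs along the blade to the nose (dark steel tip), z up. Starts teeth down, nose roughly away from the robot.
- strip: Upright aluminium strip, 32 wide (y) x 8 mm thick (x). Origin: centre of its sawn top end, 115 mm above the bench; x, the stroke line, is square to the broad face. Sprung: sinks from 2.5 N, 1 mm more per 1.2 N, hard stop 8 down; 2 to 6 down is pressed on. Fixed blue holder: base 110 x 90 x 18, post 38 (x) x 60, 70 high; black knob on its +x side to 50 out, 59 high.
- mat: Dark blue-grey rubber mat fixed to the bench, 260 (x) x 250 (y) x 4 mm thick. Origin: centre of its underside. File and brush lie on it side by side, about 120 mm apart, one in each half.
- brush: Scrubbing brush shaped like the file, to be left alone: white block 150 x 34 mm with pale bristles below and a blue grip bar on top (110 long x 24 wide, top 52 mm high). Origin: centre of its underside, x along its length. About 0.25 kg.

How it is judged:
By the outcome, as a careful person would: the job done as asked, in the order asked, and still so for the second after the job is handed in, with the robot touching nothing.
It also fails if it takes over 59 s, if anything falls off the work surface, if the arm or the gripper's body presses on something with over 40 N, if the wrist force passes 120 N, or if a joint passes its speed limit or range.

ROBOT

A 6-joint arm with a two-finger parallel gripper is mounted at the origin on the work surface. World frame = base frame: x ahead of the robot, y to its left, z up, the work surface at z = 0. Lengths are in m, angles in rad, forces in N, time in s.
With the tool pointing down it reaches from about 0.15 to 0.775 m from the base axis. Payload 6.1 kg.
Tool frame: the origin (TCP) lies midway between the tips of the shut fingers; the grasp point (between the pads) lies 19 mm behind it; y points along the fingers, x is the direction in which the jaws open and shut, and the axes are right-handed (so a half turn about y gives the same grasp; the last joint's range is limited). The gripper opens to 85 mm and grips with 20 to 120 N. Pads are 22 mm wide; open, the fingers measure 114 mm over their backs; the gripper's body (76 mm by 85 mm) begins 54 mm behind the grasp point. The pads swing forward as they close: fully open they stand 13 mm farther back than shut.
Start: joints at [-1.302, 0.126, -0.04, 1.405, 0, 1.571], TCP at [0.139, -0.506, 0.231] pointing down, gripper open.
Joint ranges: [-2.72, 2.72], [-0.95, 1.95], [-1.27, 1.35], [-1.78, 2.02], [-1.46, 1.47], [-3.14, 3.14]. Speed limits (rad/s): [2.39, 2.39, 3.01, 3.14, 3.14, 3.14].

INTERFACE

Orientations are given as [roll, pitch, yaw] about the fixed x, y, z axes, in that order (R = Rz(yaw) Ry(pitch) Rx(roll)).
In Python, from plant import observe, grab_frame, get_calibration, close_job gives the robot as it stands. The module is installed in compiled form; this text tells all that it offers.
- The arm moves only by the tool apply_moves, never from a script. Its argument "series" is a list of rows, each a list of 6 numbers: the shift along the tool's x, y, z in m, then the turn, a rotation vector about the tool's x, y, z in degrees. In form: [[x, y, z, ax, ay, az], ...]. A call has exactly 8 rows; each row is the pose to reach, as a shift and turn from the pose commanded when the call began, along the tool's axes at that moment; what a row does not reach only later rows make up. A row lasts 1/12 s, in which the tool goes at most 41.7 mm and 7.16 degrees, less where a joint would pass 70% of its speed; a pose out of reach is approached as far as the arm can. A call with a gripper value outside its range is refused whole. "jaw" is the gripper's target within -1 to 1 (shut at 1, half-way at 0, fully open at -1), set as the call begins (left out, the last holds). The fingers move at their own pace and stop on an object; "newtons" is the grip in N (left out, the last holds). Time passes only in rows, so rows that repeat a pose let the fingers close, or fill a call up. It gives the time, the measured TCP pose, the force and the opening at its end, in the units of the state.
- observe(): the state, without advancing time (a new reading comes with each control period).
- grab_frame(name): name is "side" or "top"; returns the picture (400x640x3 uint8, red, green, blue); there is no depth.
- get_calibration(name): a dict with "vfov" (degrees; the focal length in pixels is half the picture's height over the tangent of half this angle, whatever the lens; pixels are square), "cx", "cy" (the principal point, pixels), "D" ([k1, k2, p1, p2, k3] as OpenCV has them; the pictures are not rectified), "pose" (4x4, takes a point from camera to world coordinates). Camera axes: x right, y down, z forward; pixel columns grow to the right and rows downward; lengths in m; the calibration is good to about 2 mm. A picture is of the moment at which its call begins. get_calibration takes no time and is no camera call.
- close_job(): hands the job in, once; it reports no verdict.
The state is a dict: "t": time; "q": joint angles; "joint_velocities": joint speeds; "joint_torque": joint torques, N m; "eef_pos": TCP position; "tool_rot": TCP orientation; "contact_force": force on the tool from outside, world axes, zero at the start; "torque": the same for the moment, N m; "finger_gap": opening from 0.0 (shut) to 1.0 (fully open).
Only numpy, scipy, OpenCV 4.12 (cv2) and the standard library are available. Lean on these libraries where they do the work, as an engineer would, in place of code of your own. Each camera call takes 0.05 s, during which the arm holds its last target. There are 200 camera calls.

## Working session

There is one attempt and no reset: what is moved stays moved. The work goes in short steps, Python scripts to look and compute and a tool call to move; the robot and the scene stay as the last step left them, time stands still between calls to the robot, and variables do not carry over. Pictures are saved under pics/ and viewed, about 8 in all and at most 12, crops included, and the job is handed in when it is done.

Besides the shell and the picture viewer there is one more tool, called after "Call:" as name([rows], argument=value, ...), one row to a line, values as JSON. apply_moves: Moves the arm, as the interface text tells. Its arguments: {"type":"object","properties":{"series":{"type":"array"},"jaw":{"type":"number"},"newtons":{"type":"number"}},"required":["series"]}

```bash
mkdir -p pics; ls
python3 - <<'E'
from plant import *
import cv2
s=observe();print(s)
for n in("side","top"):
    c=get_calibration(n);print(n,c)
    cv2.imwrite(f"pics/{n}0.png",grab_frame(n)[:,:,::-1])
E
```

```text
pics
{'t': 0.0, 'q': array([-1.30202419e+00,  1.26366711e-01, -4.06132935e-02,  1.40540926e+00,
       -8.58938054e-06,  1.57080909e+00]), 'joint_velocities': array([ 0.00017133,  0.00050065,  0.00109597,  0.00176835,  0.00012251,
       -0.00115846]), 'joint_torque': array([-8.79210838e-04, -4.35913575e+01,  3.52924740e+01,  1.74035953e-02,
       -2.06974551e-05, -1.07202891e-05]), 'eef_pos': array([ 0.13929978, -0.50575113,  0.23053303]), 'tool_rot': array([-1.57080494,  0.00159294, -1.30203696]), 'contact_force': array([0.36452017, 0.52831216, 0.00378166]), 'torque': array([ 0.01509092,  0.03819228, -0.00104539]), 'finger_gap': 1.001135888629724}
side {'vfov': 57.6446291342919, 'cx': 317.26208983631585, 'cy': 204.3263688499978, 'D': array([-0.0338513,  0.       ,  0.       ,  0.       ,  0.       ]), 'pose': array([[-0.95092363, -0.13016461,  0.2807159 ,  0.37846616],
       [-0.30886049,  0.45409734, -0.83570377,  0.53019519],
       [-0.01869329, -0.88139252, -0.4720146 ,  0.42339052],
       [ 0.        ,  0.        ,  0.        ,  1.        ]])}
top {'vfov': 45.18577760870293, 'cx': 315.8057399460377, 'cy': 188.57255535308292, 'D': array([-0.03216686,  0.        ,  0.        ,  0.        ,  0.        ]), 'pose': array([[-8.70423453e-04, -9.87856805e-01,  1.55364651e-01,
         4.04778270e-01],
       [-9.99999158e-01,  1.00934838e-03,  8.15300951e-04,
        -9.21539431e-03],
       [-9.62217652e-04, -1.55363811e-01, -9.87856852e-01,
         1.12523025e+00],
       [ 0.00000000e+00,  0.00000000e+00,  0.00000000e+00,
         1.00000000e+00]])}
```

View pics/top0.png

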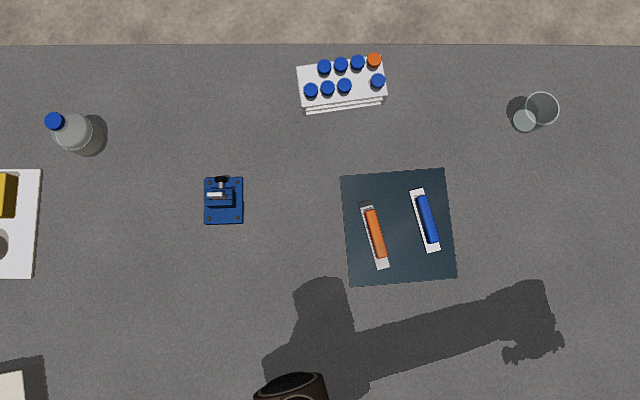

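View pics/side0.png

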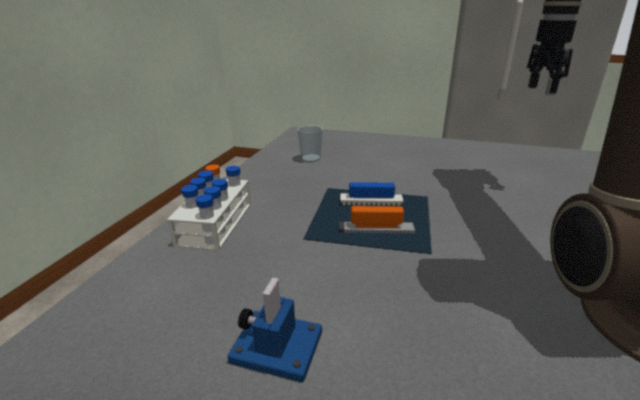

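The top view shows the file (orange grip) around (375,235), the brush around (426,220) and the holder around (223,200), with the knob toward +x. The side view shows the strip top near (272,285). Next I'll enlarge both areas.

```bash
cat > h.py <<'E'
import numpy as np, cv2
from plant import *
from scipy.spatial.transform import Rotation as R
def K(c): 
    f=200/np.tan(np.radians(c['vfov']/2)); return np.array([[f,0,c['cx']],[0,f,c['cy']],[0,0,1]])
def pix2w(n,uv,z):
    c=get_calibration(n); p=cv2.undistortPoints(np.float64(uv).reshape(-1,1,2),K(c),c['D'])[:,0]
    d=np.c_[p,np.ones(len(p))]@c['pose'][:3,:3].T; o=c['pose'][:3,3]
    return o+d*((np.broadcast_to(z,len(p))-o[2])/d[:,2])[:,None]
def w2pix(n,P):
    c=get_calibration(n); T=np.linalg.inv(c['pose'])
    return cv2.projectPoints(np.float64(P).reshape(-1,1,3),cv2.Rodrigues(T[:3,:3])[0],T[:3,3],K(c),c['D'])[0][:,0]
def crop(im,u0,v0,u1,v1,s): # with tick grid every 10 px
    o=cv2.resize(im[v0:v1,u0:u1],None,fx=s,fy=s,interpolation=cv2.INTER_CUBIC)
    for u in range(-(-u0//10)*10,u1,10):
        x=int((u-u0+.5)*s); cv2.line(o,(x,0),(x,6),(0,255,255),1); cv2.putText(o,str(u),(x-9,16),0,.32,(0,255,255),1)
    for v in range(-(-v0//10)*10,v1,10):
        y=int((v-v0+.5)*s); cv2.line(o,(0,y),(6,y),(0,255,255),1); cv2.putText(o,str(v),(8,y+4),0,.32,(0,255,255),1)
    return o
E
python3 - <<'E'
from h import *
a=cv2.imread("pics/top0.png");b=cv2.imread("pics/side0.png")
A=crop(a,350,180,410,280,6);B=crop(a,198,170,250,230,6);C=crop(b,225,270,330,385,2)
o=np.zeros((600,800,3),np.uint8);o[:600,:360]=A;o[:360,370:682]=B;o[365:595,370:580]=C
cv2.imwrite("pics/c1.png",o)
E
```

```text
(no output)
```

View pics/c1.png

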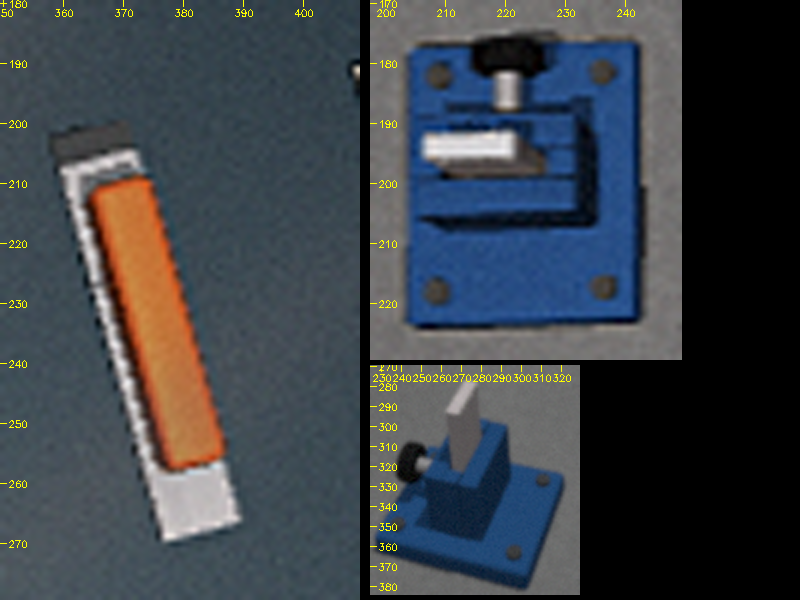

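Crop readings: the dark nose runs (50,135)–(130,123), the blade rear is (165,541)–(240,520), and the grip top is as outlined. The strip's top end is a white rectangle spanning about u 206–222, v 192–196. I'll convert these to world coordinates and check them against the given sizes.

Run:
```python
from h import *
np.set_printoptions(precision=4,suppress=True)
f=lambda P,u,v:[(u+x/6-.5,v+y/6-.5) for x,y in P]
def rep(n,P,z):
    W=pix2w('top',P,z); m=W.mean(0)
    a=(W[0]+W[1]-W[2]-W[3])/2; b=(W[0]+W[3]-W[1]-W[2])/2
    print(n,m,'len',np.linalg.norm(a),'ang',np.degrees(np.arctan2(a[1],a[0])),'wid',np.linalg.norm(b),'ang',np.degrees(np.arctan2(b[1],b[0])))
rep('blade',f([(50,135),(130,123),(240,520),(165,541)],350,180),.012)
rep('grip',f([(92,190),(151,178),(225,457),(170,470)],350,180),.056)
rep('strip',f([(52,133),(147,133),(147,159),(52,157)],198,170),.115)
rep('base',f([(38,46),(268,42),(268,320),(38,325)],198,170),.018)
rep('post',f([(52,118),(203,115),(203,208),(50,210)],198,170),.088)
rep('mat',[(340,176),(444,168),(457,278),(350,287)],.004)
rep('brush',[(417,196),(430,194),(439,244),(426,245)],.056)
s=observe();q=R.from_euler('xyz',s['tool_rot']).as_matrix();print(q)
# side check of strip top
print(w2pix('side',[[.415,.1,.115]]))
```

```text
blade [ 0.4731 -0.1422  0.012 ] len 0.15967093631585128 ang 14.682119102386745 wid 0.030667088450104844 ang 101.78086180596569
grip [ 0.4723 -0.142   0.056 ] len 0.10657861121991494 ang 14.193732635706459 wid 0.02170406915881312 ang 102.18586363198735
strip [0.5527 0.2081 0.115 ] len 0.00896368487340818 ang 1.8223938760257405 wid 0.033805688285272924 ang 89.34403007228786
base [0.5525 0.2077 0.018 ] len 0.10898083796093984 ang 1.654926667722632 wid 0.08939703713757022 ang 91.08604547838961
post [0.5504 0.2036 0.088 ] len 0.03397425500401059 ang 1.1223269920619006 wid 0.05541762312589696 ang 90.90524990325885
mat [ 0.4917 -0.1998  0.004 ] len 0.25905183549434047 ang 4.44862911900802 wid 0.24817869347700905 ang 94.47935870518221
brush [ 0.5026 -0.2588  0.056 ] len 0.1120087110096117 ang 8.289797708145544 wid 0.029436413610796647 ang 96.47292143486064
[[ 0.2656 -0.0004  0.9641]
 [-0.9641  0.0014  0.2656]
 [-0.0014 -1.     -0.    ]]
[[390.3892 254.7983]]
```

```bash
cat >> h.py <<'E'
def tool(yaw): # file yaw deg -> tool rotation: y down, z along nose
    c,s=np.cos(np.radians(yaw)),np.sin(np.radians(yaw)); z=[c,s,0];y=[0,0,-1]; x=np.cross(y,z)
    return np.c_[x,y,z]
def rel(p,yaw,st=None):
    s=st or observe(); Q=R.from_euler('xyz',s['tool_rot']).as_matrix()
    print('d mm',np.round(Q.T@(np.array(p)-s['eef_pos'])*1000,1),'rot',np.round(np.degrees(R.from_matrix(Q.T@tool(yaw)).as_rotvec()),2), 'from',np.round(s['eef_pos'],4),'t',round(s['t'],2))
E
python3 -c "
from h import *
rel([.4725,-.142,.15],14.2)"
```

```text
d mm [-262.1   81.   417.8] rot [ 0.    1.2  -0.08] from [ 0.1393 -0.5058  0.2306] t 0.1
```

Call:
apply_moves([
  [-0.022, 0, 0.035, 0, 0, 0],
  [-0.043, 0, 0.069, 0, 0.2, 0],
  [-0.065, 0, 0.104, 0, 0.4, 0],
  [-0.087, 0, 0.139, 0, 0.6, 0],
  [-0.109, 0, 0.174, 0, 0.7, 0],
  [-0.131, 0, 0.208, 0, 0.8, 0],
  [-0.153, 0, 0.243, 0, 1, 0],
  [-0.174, 0, 0.278, 0, 1.2, 0],
], jaw=-1, newtons=120)

```text
t: 0.77
eef_pos: [0.3619, -0.2626, 0.2312]
tool_rot: [-1.571, 0.0, -1.323]
contact_force: [0.9, 0.0, -1.0]
finger_gap: 0.999
```

```bash
python3 -c "
from h import *
rel([.4725,-.142,.15],14.2)"
```

```text
d mm [-89.9  81.2 136.8] rot [ 0.01 -0.02 -0.01] from [ 0.3619 -0.2626  0.2312] t 0.77
```

Call:
apply_moves([
  [-0.015, 0.005, 0.023, 0, 0, 0],
  [-0.03, 0.015, 0.046, 0, 0, 0],
  [-0.045, 0.03, 0.069, 0, 0, 0],
  [-0.06, 0.045, 0.092, 0, 0, 0],
  [-0.075, 0.06, 0.115, 0, 0, 0],
  [-0.09, 0.075, 0.137, 0, 0, 0],
  [-0.09, 0.081, 0.137, 0, 0, 0],
  [-0.09, 0.081, 0.137, 0, 0, 0],
])

```text
t: 1.43
eef_pos: [0.4712, -0.1424, 0.1481]
tool_rot: [-1.575, 0.002, -1.32]
contact_force: [-0.9, -0.8, 0.0]
finger_gap: 1.003
```

Run:
```python
from h import *
rel([.4725,-.142,.018],14.2)
a=grab_frame("top")[:,:,::-1];b=grab_frame("side")[:,:,::-1]
o=np.zeros((600,800,3),np.uint8);o[:480,:400]=crop(a,330,170,430,290,4);o[:480,400:800]=crop(b,320,120,420,240,4)
cv2.imwrite("pics/c2.png",o)
```

```text
d mm [  0.2 130.1   1.8] rot [ 0.21  0.15 -0.11] from [ 0.4712 -0.1424  0.1481] t 1.43
```

View pics/c2.png

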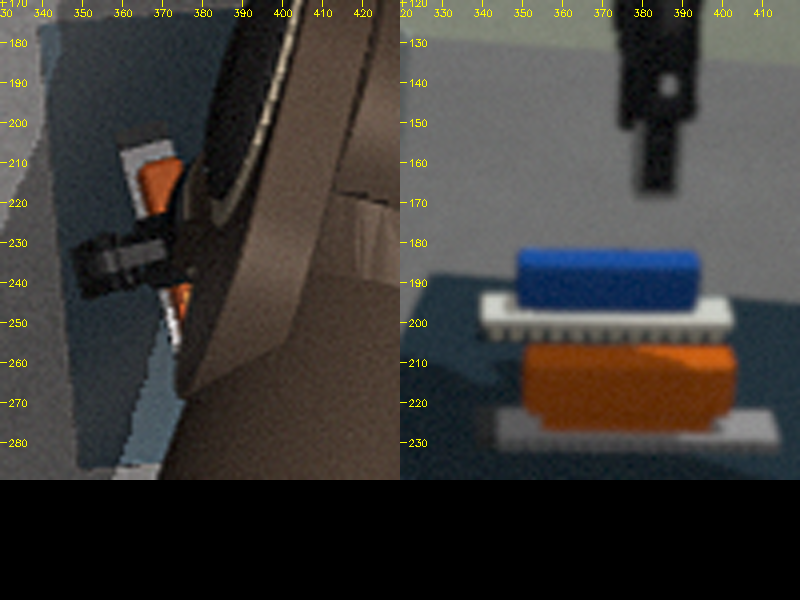

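The gripper is over the file, jaws across the grip, and the nose (dark end) points away from the robot. Descending.

Call:
apply_moves([
  [0, 0.02, 0.001, 0, 0, 0],
  [0, 0.045, 0.001, 0, 0, 0],
  [0, 0.07, 0.001, 0, 0, 0],
  [0, 0.095, 0.001, 0, 0, 0],
  [0, 0.112, 0.001, 0, 0, 0],
  [0, 0.125, 0.001, 0, 0, 0],
  [0, 0.131, 0.001, 0, 0, 0],
  [0, 0.131, 0.001, 0, 0, 0],
])

```text
t: 2.2
eef_pos: [0.472, -0.1442, 0.0189]
tool_rot: [-1.572, 0.001, -1.325]
contact_force: [-0.2, 0.5, 0.7]
finger_gap: 1.002
```

Call:
apply_moves([
  [0, 0, 0, 0, 0, 0],
  [0, 0, 0, 0, 0, 0],
  [0, 0, 0, 0, 0, 0],
  [0, 0, 0, 0, 0, 0],
  [0, 0, 0, 0, 0, 0],
  [0, 0, 0, 0, 0, 0],
  [0, 0, 0, 0, 0, 0],
  [0, 0, 0, 0, 0, 0],
], jaw=1, newtons=120)

```text
t: 2.87
eef_pos: [0.4736, -0.1436, 0.0202]
tool_rot: [-1.569, -0.001, -1.323]
contact_force: [-1.2, -0.0, 5.2]
finger_gap: 0.265
```

Call:
apply_moves([
  [0, 0, 0, 0, 0, 0],
  [0, 0, 0, 0, 0, 0],
  [0, 0, 0, 0, 0, 0],
  [0, 0, 0, 0, 0, 0],
  [0, 0, 0, 0, 0, 0],
  [0, 0, 0, 0, 0, 0],
  [0, 0, 0, 0, 0, 0],
  [0, 0, 0, 0, 0, 0],
])

```text
t: 3.53
eef_pos: [0.4735, -0.1436, 0.0202]
tool_rot: [-1.57, -0.001, -1.323]
contact_force: [0.0, 0.5, 5.3]
finger_gap: 0.265
```

```bash
python3 -c "
from h import *
rel([.4725,-.142,.018],14.2);print(observe()['tool_rot'])"
```

```text
d mm [-1.8  2.2 -0.6] rot [-0.07  0.01  0.05] from [ 0.4735 -0.1436  0.0202] t 3.53
[-1.56952720e+00 -8.37035510e-04 -1.32278383e+00]
```

Call:
apply_moves([
  [0, -0.003, 0, 0, 0, 0],
  [0, -0.01, 0, 0, 0, 0],
  [0, -0.025, 0, 0, 0, 0],
  [0, -0.045, 0, 0, 0, 0],
  [0, -0.07, 0, 0, 0, 0],
  [0, -0.095, 0, 0, 0, 0],
  [0, -0.12, 0, 0, 0, 0],
  [0, -0.14, 0, 0, 0, 0],
])

```text
t: 4.2
eef_pos: [0.4729, -0.1434, 0.1614]
tool_rot: [-1.57, -0.0, -1.323]
contact_force: [-0.1, 0.1, -3.4]
finger_gap: 0.267
```

Call:
apply_moves([
  [0, -0.01, 0, 0, 0, 0],
  [0, -0.015, 0, 0, 0, 0],
  [0, -0.015, 0, 0, 0, 0],
  [0, -0.015, 0, 0, 0, 0],
  [0, -0.015, 0, 0, 0, 0],
  [0, -0.015, 0, 0, 0, 0],
  [0, -0.015, 0, 0, 0, 0],
  [0, -0.015, 0, 0, 0, 0],
])

```text
t: 4.87
eef_pos: [0.4726, -0.1434, 0.1736]
tool_rot: [-1.572, 0.001, -1.323]
contact_force: [-0.0, -0.1, -3.1]
finger_gap: 0.262
```

Run:
```python
from h import *
s=observe();print(s['contact_force'],s['torque'],s['tool_rot'])
# start-of-stroke hover: strip (0.5525,.208), contact at file x=+42 => file origin 42 behind
u=np.array([np.cos(np.radians(1.4)),np.sin(np.radians(1.4))])
p=np.array([.5525,.208])-.045*u;print(p)
rel([p[0],p[1],.18],1.4)
b=grab_frame("side")[:,:,::-1]
cv2.imwrite("pics/c3.png",crop(b,290,60,450,210,4))
```

```text
[-0.02612438 -0.07396668 -3.10788374] [ 0.00578437 -0.01738726  0.01235037] [-1.57189137e+00  6.53862917e-04 -1.32294679e+00]
[0.50751343 0.20690055]
d mm [-331.    -6.3  119.8] rot [ 0.07 12.8  -0.03] from [ 0.4726 -0.1434  0.1736] t 4.87
```

View pics/c3.png

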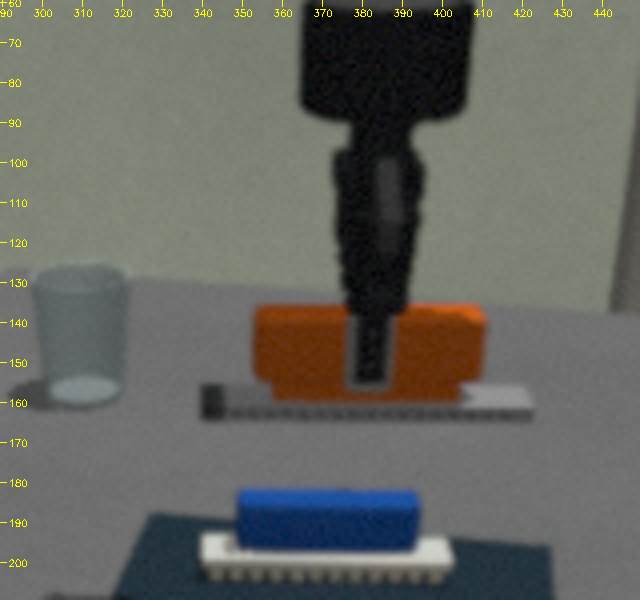

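The file is held level at its middle (finger at u≈381, blade from 340 to 423). Carrying it to the strip.

Call:
apply_moves([
  [-0.012, -0.001, 0.004, 0, 0.8, 0],
  [-0.037, -0.002, 0.013, 0, 2, 0],
  [-0.064, -0.003, 0.023, 0, 3.5, 0],
  [-0.092, -0.005, 0.033, 0, 5, 0],
  [-0.12, -0.006, 0.043, 0, 7, 0],
  [-0.148, -0.006, 0.053, 0, 9, 0],
  [-0.176, -0.006, 0.063, 0, 11, 0],
  [-0.204, -0.006, 0.073, 0, 12.8, 0],
])

```text
t: 5.58
eef_pos: [0.4956, 0.0439, 0.1803]
tool_rot: [-1.571, 0.026, -1.495]
contact_force: [0.4, 0.1, -2.4]
finger_gap: 0.263
```

Run:
```python
from h import *
rel([.5075,.2069,.18],1.4)
```

```text
d mm [-161.5    4.5   24.1] rot [ 0.06  2.92 -1.5 ] from [0.4956 0.0439 0.1803] t 5.58
```

Call:
apply_moves([
  [-0.028, 0, 0.003, 0, 0, 0],
  [-0.056, 0, 0.007, 0, 0, 0],
  [-0.08, 0, 0.01, 0, 0, 0],
  [-0.1, 0, 0.013, 0, 0, 0],
  [-0.118, 0, 0.016, 0, 0, 0],
  [-0.129, 0, 0.0175, 0, 0, 0],
  [-0.134, 0, 0.0175, 0, 0, 0],
  [-0.134, 0, 0.0175, 0, 0, 0],
])

```text
t: 6.25
eef_pos: [0.5151, 0.083, 0.1835]
tool_rot: [-1.572, 0.057, -1.442]
contact_force: [0.3, -0.1, -2.7]
finger_gap: 0.266
```

Run:
```python
from h import *
a=grab_frame("top")[:,:,::-1];b=grab_frame("side")[:,:,::-1]
rel([.5075,.2069,.18],1.4)
o=np.zeros((520,800,3),np.uint8);o[:480,:320]=crop(a,180,140,260,260,4);o[:520,320:]=crop(b,190,210,310,340,4)
cv2.imwrite("pics/c4.png",o)
```

```text
d mm [-123.3   10.5    8.5] rot [ 0.26  5.98 -3.24] from [0.5149 0.0831 0.1835] t 6.35
```

View pics/c4.png

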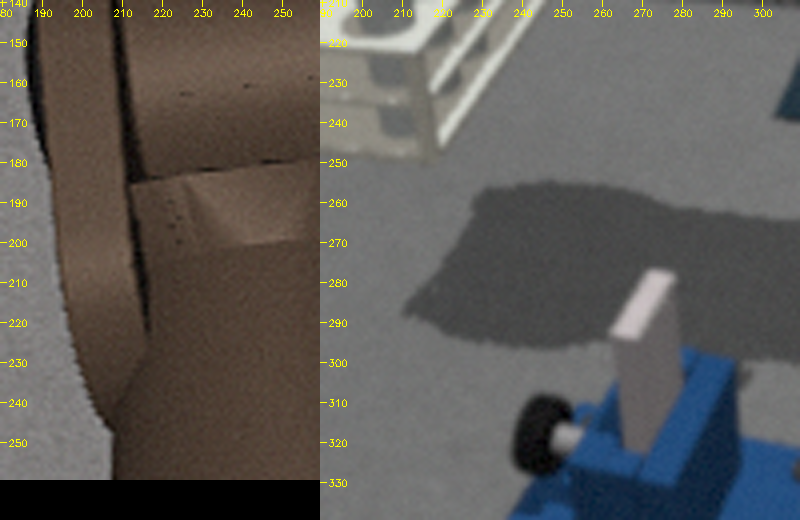

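The arm stopped short with a tilted tool, so I suspect a joint limit.

Run:
```python
from h import *
np.set_printoptions(precision=3,suppress=True)
s=observe();print(s['q'],s['joint_torque'],s['contact_force'],s['torque'],s['tool_rot'])
```

```text
[ 0.128  0.124 -0.147  1.301  0.057  3.141] [  0.048 -44.459  36.406  -0.012   0.231   0.   ] [-0.233 -0.516 -2.52 ] [-0.068 -0.027 -0.008] [-1.572  0.057 -1.442]
```

Joint 6 is at its limit (yaw = q1 − q6 + π). The half-turned grasp puts q6 at about 0.36 at the strip, well inside its range. So I'll set the file gently back on the mat, turn the gripper half a turn, and regrasp.

Call:
apply_moves([
  [0.015, 0, 0, 0, 0, 0],
  [0.04, 0, 0, 0, 0, 0],
  [0.07, 0, 0, 0, 0, 0],
  [0.1, 0, 0, 0, -2, 0],
  [0.13, 0, 0, 0, -5, 0],
  [0.16, 0, 0, 0, -8, 0],
  [0.18, 0, 0, 0, -10, 0],
  [0.2, 0, 0, 0, -12.8, 0],
])

```text
t: 7.02
eef_pos: [0.5404, -0.1164, 0.172]
tool_rot: [-1.56, 0.056, -1.217]
contact_force: [0.4, -0.4, -1.7]
finger_gap: 0.258
```

Call:
apply_moves([
  [0, 0, 0, 0, 0, 0],
  [0, 0, 0, 0, 0, 0],
  [0, 0, 0, 0, 0, 0],
  [0, 0, 0, 0, 0, 0],
  [0, 0, 0, 0, 0, 0],
  [0, 0, 0, 0, 0, 0],
  [0, 0, 0, 0, 0, 0],
  [0, 0, 0, 0, 0, 0],
])

```text
t: 7.68
eef_pos: [0.5406, -0.1142, 0.1722]
tool_rot: [-1.56, 0.056, -1.217]
contact_force: [-0.1, 0.3, -2.5]
finger_gap: 0.264
```

Run:
```python
from h import *
print(observe()['q'],observe()['tool_rot']);rel([.4735,-.1436,.10],14.2)
```

```text
[-0.23623407  0.20122228 -0.08013706  1.31105503  0.05255917  2.55138328] [-1.55950726  0.05569618 -1.21707482]
d mm [  8.4  71.  -74. ] rot [-0.48  6.05 -3.22] from [ 0.5406 -0.1142  0.1722] t 7.68
```

Call:
apply_moves([
  [0.001, 0.005, -0.006, 0, 0.5, -0.3],
  [0.002, 0.012, -0.017, -0.1, 1.5, -0.9],
  [0.004, 0.025, -0.033, -0.2, 3, -1.6],
  [0.006, 0.04, -0.05, -0.3, 4.5, -2.4],
  [0.007, 0.055, -0.064, -0.4, 5.5, -3],
  [0.008, 0.067, -0.073, -0.48, 6.05, -3.22],
  [0.0084, 0.071, -0.074, -0.48, 6.05, -3.22],
  [0.0084, 0.071, -0.074, -0.48, 6.05, -3.22],
])

```text
t: 8.35
eef_pos: [0.4722, -0.1439, 0.0989]
tool_rot: [-1.572, 0.001, -1.324]
contact_force: [0.2, 0.5, -3.1]
finger_gap: 0.263
```

Run:
```python
from h import *
print(observe()['q'],observe()['tool_rot']);rel([.4735,-.1436,.0205],14.2)
```

```text
[-2.95842946e-01  1.03388752e-01 -3.57669087e-01  1.11178770e+00
  1.15822078e-04  2.59915586e+00] [-1.57249159e+00  1.15705012e-03 -1.32420358e+00]
d mm [ 0.1 78.4  1.5] rot [ 0.1  -0.07 -0.07] from [ 0.4722 -0.1439  0.0989] t 8.35
```

Call:
apply_moves([
  [0, 0.01, 0, 0, 0, 0],
  [0, 0.025, 0, 0, 0, 0],
  [0, 0.045, 0, 0, 0, 0],
  [0, 0.06, 0, 0, 0, 0],
  [0, 0.07, 0, 0, 0, 0],
  [0, 0.075, 0, 0, 0, 0],
  [0, 0.077, 0, 0, 0, 0],
  [0, 0.079, 0, 0, 0, 0],
])

```text
t: 9.02
eef_pos: [0.4741, -0.1441, 0.0213]
tool_rot: [-1.57, -0.0, -1.323]
contact_force: [0.2, 0.4, -2.8]
finger_gap: 0.263
```

Call:
apply_moves([
  [0, 0, 0, 0, 0, 0],
  [0, 0, 0, 0, 0, 0],
  [0, 0, 0, 0, 0, 0],
  [0, 0, 0, 0, 0, 0],
  [0, 0, 0, 0, 0, 0],
  [0, 0, 0, 0, 0, 0],
  [0, 0, 0, 0, 0, 0],
  [0, 0, 0, 0, 0, 0],
])

```text
t: 9.68
eef_pos: [0.4734, -0.144, 0.021]
tool_rot: [-1.571, 0.0, -1.324]
contact_force: [1.0, -0.2, -3.1]
finger_gap: 0.267
```

Still about 1 mm above the mat (Fz −3.1). Lower a little, then release.

Call:
apply_moves([
  [0, 0.0005, 0, 0, 0, 0],
  [0, 0.001, 0, 0, 0, 0],
  [0, 0.0015, 0, 0, 0, 0],
  [0, 0.0015, 0, 0, 0, 0],
  [0, 0.0015, 0, 0, 0, 0],
  [0, 0.0015, 0, 0, 0, 0],
  [0, 0.0015, 0, 0, 0, 0],
  [0, 0.0015, 0, 0, 0, 0],
])

```text
t: 10.35
eef_pos: [0.4735, -0.1441, 0.0202]
tool_rot: [-1.571, -0.0, -1.324]
contact_force: [-2.2, 0.3, 5.0]
finger_gap: 0.264
```

Call:
apply_moves([
  [0, 0, 0, 0, 0, 0],
  [0, 0, 0, 0, 0, 0],
  [0, 0, 0, 0, 0, 0],
  [0, 0, 0, 0, 0, 0],
  [0, 0, 0, 0, 0, 0],
  [0, 0, 0, 0, 0, 0],
  [0, 0, 0, 0, 0, 0],
  [0, 0, 0, 0, 0, 0],
], jaw=-1)

```text
t: 11.02
eef_pos: [0.4734, -0.1441, 0.0194]
tool_rot: [-1.571, 0.0, -1.324]
contact_force: [-0.1, -0.8, 0.2]
finger_gap: 1.0
```

Call:
apply_moves([
  [0, -0.01, 0, 0, 0, 0],
  [0, -0.03, 0, 0, 0, 0],
  [0, -0.06, 0, 0, 0, 0],
  [0, -0.08, 0, 0, -6, 0],
  [0, -0.08, 0, 0, -13, 0],
  [0, -0.08, 0, 0, -20, 0],
  [0, -0.08, 0, 0, -27, 0],
  [0, -0.08, 0, 0, -34, 0],
])

```text
t: 11.68
eef_pos: [0.4736, -0.1441, 0.1005]
tool_rot: [-1.57, -0.001, -0.724]
contact_force: [0.6, 0.1, 0.0]
finger_gap: 1.003
```

Call:
apply_moves([
  [0, 0, 0, 0, -7, 0],
  [0, 0, 0, 0, -14, 0],
  [0, 0, 0, 0, -21, 0],
  [0, 0, 0, 0, -28, 0],
  [0, 0, 0, 0, -35, 0],
  [0, 0, 0, 0, -42, 0],
  [0, 0, 0, 0, -49, 0],
  [0, 0, 0, 0, -56, 0],
])

```text
t: 12.35
eef_pos: [0.4735, -0.1441, 0.1003]
tool_rot: [-1.571, -0.0, 0.253]
contact_force: [-0.4, -0.1, 0.0]
finger_gap: 0.999
```

Call:
apply_moves([
  [0, 0, 0, 0, -7, 0],
  [0, 0, 0, 0, -14, 0],
  [0, 0, 0, 0, -21, 0],
  [0, 0, 0, 0, -28, 0],
  [0, 0, 0, 0, -35, 0],
  [0, 0, 0, 0, -42, 0],
  [0, 0, 0, 0, -49, 0],
  [0, 0, 0, 0, -56, 0],
])

```text
t: 13.02
eef_pos: [0.4735, -0.1441, 0.1003]
tool_rot: [-1.571, -0.0, 1.231]
contact_force: [-0.2, 0.1, -0.4]
finger_gap: 0.998
```

Call:
apply_moves([
  [0, 0, 0, 0, -7, 0],
  [0, 0, 0, 0, -14, 0],
  [0, 0, 0, 0, -21, 0],
  [0, 0, 0, 0, -28, 0],
  [0, 0, 0, 0, -34, 0],
  [0, 0, 0, 0, -34, 0],
  [0, 0, 0, 0, -34, 0],
  [0, 0, 0, 0, -34, 0],
])

```text
t: 13.68
eef_pos: [0.4735, -0.1441, 0.0999]
tool_rot: [-1.571, 0.0, 1.815]
contact_force: [0.4, -0.2, 0.4]
finger_gap: 0.999
```

Run:
```python
from h import *
print(observe()['q'],observe()['tool_rot']);rel([.4735,-.1440,.018],194.2)
```

```text
[-2.95344796e-01  1.03458237e-01 -3.55406461e-01  1.11173248e+00
 -1.43929629e-06 -5.39852574e-01] [-1.57096641e+00  1.03598561e-04  1.81530410e+00]
d mm [ 0.1 81.9  0. ] rot [ 0.01 -0.19 -0.01] from [ 0.4735 -0.1441  0.0999] t 13.68
```

Call:
apply_moves([
  [0, 0.015, 0, 0, 0, 0],
  [0, 0.03, 0, 0, 0, 0],
  [0, 0.047, 0, 0, 0, 0],
  [0, 0.063, 0, 0, 0, 0],
  [0, 0.073, 0, 0, 0, 0],
  [0, 0.08, 0, 0, 0, 0],
  [0, 0.08, 0, 0, 0, 0],
  [0, 0.08, 0, 0, 0, 0],
])

```text
t: 14.35
eef_pos: [0.4735, -0.144, 0.0197]
tool_rot: [-1.571, -0.0, 1.817]
contact_force: [-0.0, 0.5, 0.2]
finger_gap: 1.002
```

Call:
apply_moves([
  [0, 0, 0, 0, 0, 0],
  [0, 0, 0, 0, 0, 0],
  [0, 0, 0, 0, 0, 0],
  [0, 0, 0, 0, 0, 0],
  [0, 0, 0, 0, 0, 0],
  [0, 0, 0, 0, 0, 0],
  [0, 0, 0, 0, 0, 0],
  [0, 0, 0, 0, 0, 0],
], jaw=1, newtons=120)

```text
t: 15.02
eef_pos: [0.4738, -0.1441, 0.0201]
tool_rot: [-1.572, 0.0, 1.818]
contact_force: [-0.4, 0.3, 5.8]
finger_gap: 0.265
```

Call:
apply_moves([
  [0, 0, 0, 0, 0, 0],
  [0, -0.003, 0, 0, 0, 0],
  [0, -0.01, 0, 0, 0, 0],
  [0, -0.03, 0, 0, 0, 0],
  [0, -0.06, 0, 0, 0, 0],
  [0, -0.09, 0, 0, 0, 0],
  [0, -0.12, 0, 0, 0, 0],
  [0, -0.14, 0, 0, 0, 0],
])

```text
t: 15.68
eef_pos: [0.4738, -0.1442, 0.1624]
tool_rot: [-1.572, 0.001, 1.818]
contact_force: [1.3, -0.4, -1.9]
finger_gap: 0.267
```

Run:
```python
from h import *
print(observe()['q'],observe()['tool_rot'],observe()['contact_force']);rel([.5075,.2069,.18],181.4)
```

```text
[-2.95341874e-01  7.72241194e-02 -2.44626114e-01  1.24707143e+00
 -5.72143323e-05 -5.42420158e-01] [-1.57237237e+00  1.01672343e-03  1.81787376e+00] [ 1.26010099 -0.39722073 -1.90019473]
d mm [ 332.1  -17.7 -118.6] rot [ 0.1  12.76 -0.05] from [ 0.4738 -0.1442  0.1624] t 15.68
```

Call:
apply_moves([
  [0.01, -0.003, -0.004, 0, 0.8, 0],
  [0.03, -0.008, -0.011, 0, 2, 0],
  [0.055, -0.013, -0.02, 0, 3.5, 0],
  [0.083, -0.018, -0.03, 0, 5, 0],
  [0.111, -0.018, -0.04, 0, 7, 0],
  [0.139, -0.018, -0.05, 0, 9, 0],
  [0.167, -0.018, -0.06, 0, 11, 0],
  [0.195, -0.018, -0.07, 0, 12.8, 0],
])

```text
t: 16.35
eef_pos: [0.4932, 0.0635, 0.1776]
tool_rot: [-1.57, 0.0, 1.593]
contact_force: [0.6, -0.1, -2.8]
finger_gap: 0.266
```

Call:
apply_moves([
  [0.025, 0, -0.004, 0, 0, 0],
  [0.05, 0, -0.008, 0, 0, 0],
  [0.075, 0, -0.01, 0, 0, 0],
  [0.098, 0, -0.013, 0, 0, 0],
  [0.117, 0, -0.016, 0, 0, 0],
  [0.13, 0, -0.018, 0, 0, 0],
  [0.137, 0, -0.018, 0, 0, 0],
  [0.137, 0, -0.018, 0, 0, 0],
])

```text
t: 17.02
eef_pos: [0.5081, 0.2004, 0.1772]
tool_rot: [-1.57, 0.0, 1.596]
contact_force: [-0.5, -0.7, -2.5]
finger_gap: 0.269
```

Run:
```python
from h import *
a=grab_frame("top")[:,:,::-1];b=grab_frame("side")[:,:,::-1]
s=observe();print(s['q'],s['tool_rot'],s['contact_force'],s['torque']);rel([.5075,.2069,.18],181.4)
o=np.zeros((520,800,3),np.uint8);o[:480,:320]=crop(a,180,140,260,260,4);o[:520,320:]=crop(b,190,210,310,340,4)
cv2.imwrite("pics/c5.png",o)
```

```text
[ 3.73410600e-01  1.70394872e-01 -1.05245830e-01  1.29605839e+00
 -3.68072189e-04  3.49752217e-01] [-1.57007434e+00  6.55135451e-04  1.59445511e+00] [ 0.4170028   0.17032333 -2.83882763] [-0.03848434  0.061728    0.02077109]
d mm [ 7.9 -2.7  0.4] rot [-0.04 -0.04 -0.04] from [0.5081 0.199  0.1773] t 17.12
```

View pics/c5.png

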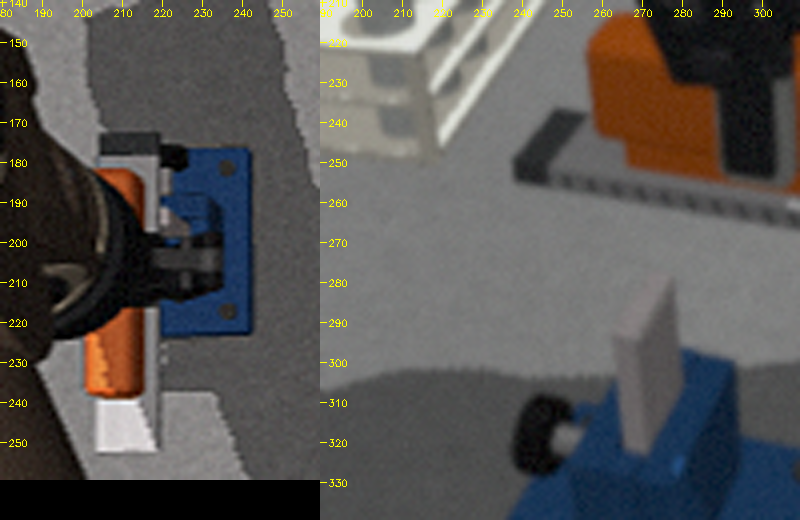

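The file is over the strip with its nose away from the robot, all joints well in range. Next: centre laterally, lower close to the strip and check its position in both views.

Call:
apply_moves([
  [0.003, 0.003, 0, 0, 0, 0],
  [0.006, 0.008, 0, 0, 0, 0],
  [0.008, 0.014, 0, 0, 0, 0],
  [0.008, 0.022, 0, 0, 0, 0],
  [0.008, 0.029, 0, 0, 0, 0],
  [0.008, 0.035, 0, 0, 0, 0],
  [0.008, 0.038, 0, 0, 0, 0],
  [0.008, 0.038, 0, 0, 0, 0],
])

```text
t: 17.78
eef_pos: [0.5076, 0.2072, 0.1383]
tool_rot: [-1.569, 0.001, 1.594]
contact_force: [0.5, -0.1, -2.3]
finger_gap: 0.269
```

Run:
```python
from h import *
b=grab_frame("side")[:,:,::-1];a=grab_frame("top")[:,:,::-1]
s=observe();print(s['tool_rot'],s['contact_force'],s['torque']);rel([.5075,.2069,.127],181.4)
P=lambda z,x,y:[.5525+x,.208+y,z]
print('strip corners side',w2pix('side',[P(.115,.004,.016),P(.115,.004,-.016),P(.115,-.004,.016),P(.115,-.004,-.016)]).round(1).tolist())
o=np.zeros((520,800,3),np.uint8);o[:480,:320]=crop(a,180,140,260,260,4);o[:520,320:]=crop(b,220,230,340,360,4)
cv2.imwrite("pics/c6.png",o)
```

```text
[-1.57046702e+00  2.28523108e-06  1.59446276e+00] [ 0.91388138  0.14540039 -2.5239532 ] [ 0.05744895 -0.0177072  -0.03199673]
d mm [-0.6 12.4  0.7] rot [-0.02 -0.04 -0.  ] from [0.5081 0.2075 0.1394] t 17.88
strip corners side [[261.9, 292.3], [272.4, 276.5], [267.8, 293.6], [278.0, 277.6]]
```

View pics/c6.png

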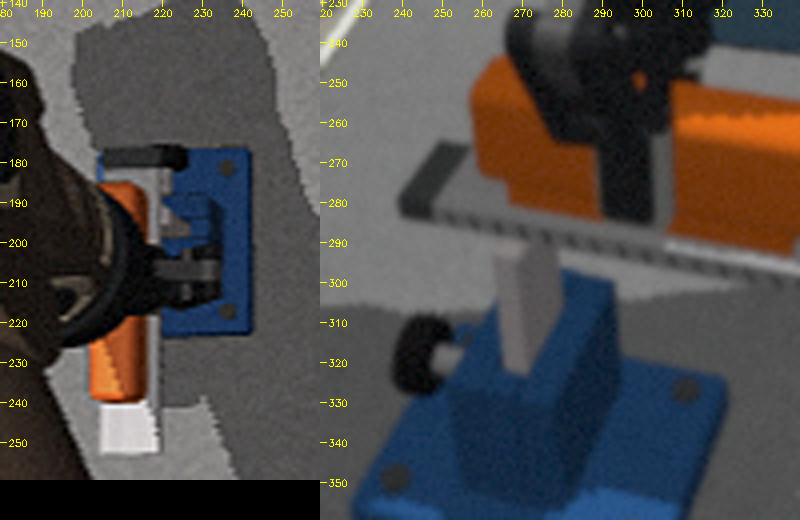

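Predicted strip corners match the side image within about 1 px, and the blade is centred above the strip. Pressing down slowly.

Call:
apply_moves([
  [0, 0.002, 0, 0, 0, 0],
  [0, 0.004, 0, 0, 0, 0],
  [0, 0.006, 0, 0, 0, 0],
  [0, 0.008, 0, 0, 0, 0],
  [0, 0.009, 0, 0, 0, 0],
  [0, 0.01, 0, 0, 0, 0],
  [0, 0.011, 0, 0, 0, 0],
  [0, 0.011, 0, 0, 0, 0],
])

```text
t: 18.55
eef_pos: [0.5081, 0.2076, 0.1288]
tool_rot: [-1.571, -0.0, 1.595]
contact_force: [-3.2, 0.2, 2.8]
finger_gap: 0.261
```

Run:
```python
from h import *
s=observe();print(s['tool_rot'],s['contact_force'],s['torque']);rel([.5075,.2069,.127],181.4)
```

```text
[-1.57099345e+00 -2.31836614e-04  1.59454101e+00] [-3.19557569  0.16297709  2.82090752] [-0.11214963  0.24044416  0.01293697]
d mm [-0.7  1.8  0.7] rot [ 0.01 -0.04  0.01] from [0.5081 0.2076 0.1288] t 18.55
```

Contact is at about 5.7 N (≈2.7 mm down). Adding a little more and stroking forward.

Call:
apply_moves([
  [0, 0.0008, 0, 0, 0, 0],
  [0, 0.0012, -0.002, 0, 0, 0],
  [0, 0.0013, -0.006, 0, 0, 0],
  [0, 0.0013, -0.012, 0, 0, 0],
  [0, 0.0013, -0.019, 0, 0, 0],
  [0, 0.0013, -0.026, 0, 0, 0],
  [0, 0.0013, -0.033, 0, 0, 0],
  [0, 0.0013, -0.04, 0, 0, 0],
])

```text
t: 19.22
eef_pos: [0.549, 0.2085, 0.127]
tool_rot: [-1.57, -0.0, 1.594]
contact_force: [-4.3, 0.5, 5.4]
finger_gap: 0.265
```

Call:
apply_moves([
  [0, 0, -0.007, 0, 0, 0],
  [0, 0, -0.014, 0, 0, 0],
  [0, 0, -0.021, 0, 0, 0],
  [0, 0, -0.028, 0, 0, 0],
  [0, 0, -0.035, 0, 0, 0],
  [0, 0, -0.042, 0, 0, 0],
  [0, 0, -0.048, 0, 0, 0],
  [0, 0, -0.052, 0, 0, 0],
])

```text
t: 19.88
eef_pos: [0.6009, 0.2097, 0.127]
tool_rot: [-1.57, 0.0, 1.594]
contact_force: [-3.7, -0.6, 4.4]
finger_gap: 0.263
```

Call:
apply_moves([
  [0, -0.004, 0, 0, 0, 0],
  [0, -0.012, 0, 0, 0, 0],
  [0, -0.022, 0, 0, 0, 0],
  [0, -0.03, 0, 0, 0, 0],
  [0, -0.034, 0, 0, 0, 0],
  [0, -0.034, 0, 0, 0, 0],
  [0, -0.034, 0, 0, 0, 0],
  [0, -0.034, 0, 0, 0, 0],
])

```text
t: 20.55
eef_pos: [0.5999, 0.2096, 0.1608]
tool_rot: [-1.57, 0.0, 1.595]
contact_force: [0.8, 0.3, -3.0]
finger_gap: 0.266
```

Run:
```python
from h import *
s=observe();print(s['tool_rot'],s['contact_force'],s['torque']);rel([.5075,.2069,.160],181.4)
b=grab_frame("side")[:,:,::-1]
cv2.imwrite("pics/c7.png",crop(b,190,200,350,350,4))
```

```text
[-1.57020578e+00  1.59472452e-04  1.59453348e+00] [ 0.75907929  0.2775255  -2.97313097] [0.01527743 0.02520232 0.02796483]
d mm [-0.5  0.9 92.5] rot [-0.03 -0.04 -0.01] from [0.5999 0.2096 0.1608] t 20.55
```

View pics/c7.png

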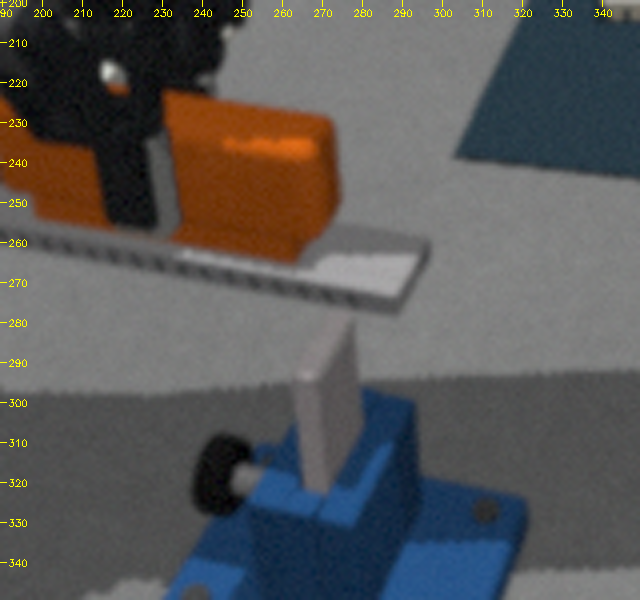

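First stroke was good: 7–8.4 N (≈4–5 mm down), contact from +45 to −48 mm, then about 30 mm clear. Returning while lifted, then the second stroke.

Call:
apply_moves([
  [0, 0, 0.008, 0, 0, 0],
  [0, 0, 0.022, 0, 0, 0],
  [0, 0, 0.038, 0, 0, 0],
  [0, 0, 0.055, 0, 0, 0],
  [0, 0, 0.072, 0, 0, 0],
  [0, 0, 0.086, 0, 0, 0],
  [0, 0, 0.0925, 0, 0, 0],
  [0, 0, 0.0925, 0, 0, 0],
])

```text
t: 21.27
eef_pos: [0.5061, 0.2074, 0.1613]
tool_rot: [-1.57, 0.0, 1.595]
contact_force: [0.5, 0.5, -2.4]
finger_gap: 0.263
```

Call:
apply_moves([
  [0, 0.006, 0, 0, 0, 0],
  [0, 0.014, 0, 0, 0, 0],
  [0, 0.02, 0, 0, 0, 0],
  [0, 0.025, 0, 0, 0, 0],
  [0, 0.028, 0, 0, 0, 0],
  [0, 0.031, 0, 0, 0, 0],
  [0, 0.033, 0, 0, 0, 0],
  [0, 0.034, 0, 0, 0, 0],
])

```text
t: 21.93
eef_pos: [0.5076, 0.2074, 0.1275]
tool_rot: [-1.571, 0.0, 1.594]
contact_force: [-2.7, -1.1, 4.6]
finger_gap: 0.263
```

Call:
apply_moves([
  [0, 0, -0.002, 0, 0, 0],
  [0, 0, -0.006, 0, 0, 0],
  [0, 0, -0.012, 0, 0, 0],
  [0, 0, -0.018, 0, 0, 0],
  [0, 0, -0.025, 0, 0, 0],
  [0, 0, -0.032, 0, 0, 0],
  [0, 0, -0.039, 0, 0, 0],
  [0, 0, -0.046, 0, 0, 0],
])

```text
t: 22.6
eef_pos: [0.5544, 0.2087, 0.1271]
tool_rot: [-1.57, -0.0, 1.594]
contact_force: [-3.8, 0.4, 4.3]
finger_gap: 0.269
```

Call:
apply_moves([
  [0, 0, -0.007, 0, 0, 0],
  [0, 0, -0.014, 0, 0, 0],
  [0, 0, -0.021, 0, 0, 0],
  [0, 0, -0.028, 0, 0, 0],
  [0, 0, -0.035, 0, 0, 0],
  [0, 0, -0.041, 0, 0, 0],
  [0, 0, -0.045, 0, 0, 0],
  [0, 0, -0.047, 0, 0, 0],
])

```text
t: 23.27
eef_pos: [0.6012, 0.2097, 0.127]
tool_rot: [-1.57, 0.0, 1.594]
contact_force: [-3.7, -0.9, 4.8]
finger_gap: 0.265
```

Call:
apply_moves([
  [0, -0.004, 0, 0, 0, 0],
  [0, -0.012, 0, 0, 0, 0],
  [0, -0.022, 0, 0, 0, 0],
  [0, -0.03, 0, 0, 0, 0],
  [0, -0.034, 0, 0, 0, 0],
  [0, -0.034, 0, 0, 0, 0],
  [0, -0.034, 0, 0, 0, 0],
  [0, -0.034, 0, 0, 0, 0],
])

```text
t: 23.93
eef_pos: [0.6005, 0.2097, 0.1608]
tool_rot: [-1.57, 0.0, 1.595]
contact_force: [0.5, 0.4, -2.6]
finger_gap: 0.263
```

Call:
apply_moves([
  [0, 0, 0.008, 0, 0, 0],
  [0, 0, 0.022, 0, 0, 0],
  [0, 0, 0.038, 0, 0, 0],
  [0, 0, 0.055, 0, 0, 0],
  [0, 0, 0.072, 0, 0, 0],
  [0, 0, 0.086, 0, 0, 0],
  [0, 0, 0.0925, 0, 0, 0],
  [0, 0, 0.0925, 0, 0, 0],
])

```text
t: 24.6
eef_pos: [0.5065, 0.2074, 0.1613]
tool_rot: [-1.57, 0.0, 1.595]
contact_force: [0.9, -0.6, -2.6]
finger_gap: 0.264
```

Call:
apply_moves([
  [0, 0.006, 0, 0, 0, 0],
  [0, 0.014, 0, 0, 0, 0],
  [0, 0.02, 0, 0, 0, 0],
  [0, 0.025, 0, 0, 0, 0],
  [0, 0.028, 0, 0, 0, 0],
  [0, 0.031, 0, 0, 0, 0],
  [0, 0.033, 0, 0, 0, 0],
  [0, 0.034, 0, 0, 0, 0],
])

```text
t: 25.27
eef_pos: [0.5081, 0.2074, 0.1274]
tool_rot: [-1.571, 0.0, 1.594]
contact_force: [-2.8, -2.5, 3.1]
finger_gap: 0.265
```

Call:
apply_moves([
  [0, 0, -0.002, 0, 0, 0],
  [0, 0, -0.006, 0, 0, 0],
  [0, 0, -0.012, 0, 0, 0],
  [0, 0, -0.018, 0, 0, 0],
  [0, 0, -0.025, 0, 0, 0],
  [0, 0, -0.032, 0, 0, 0],
  [0, 0, -0.039, 0, 0, 0],
  [0, 0, -0.046, 0, 0, 0],
])

```text
t: 25.93
eef_pos: [0.5549, 0.2086, 0.1271]
tool_rot: [-1.57, -0.0, 1.594]
contact_force: [-4.6, -0.4, 5.0]
finger_gap: 0.263
```

Call:
apply_moves([
  [0, 0, -0.007, 0, 0, 0],
  [0, 0, -0.014, 0, 0, 0],
  [0, 0, -0.021, 0, 0, 0],
  [0, 0, -0.028, 0, 0, 0],
  [0, 0, -0.035, 0, 0, 0],
  [0, 0, -0.041, 0, 0, 0],
  [0, 0, -0.045, 0, 0, 0],
  [0, 0, -0.047, 0, 0, 0],
])

```text
t: 26.6
eef_pos: [0.6017, 0.2097, 0.1269]
tool_rot: [-1.57, 0.0, 1.594]
contact_force: [-3.9, -0.3, 5.0]
finger_gap: 0.265
```

Call:
apply_moves([
  [0, -0.004, 0, 0, 0, 0],
  [0, -0.012, 0, 0, 0, 0],
  [0, -0.022, 0, 0, 0, 0],
  [0, -0.03, 0, 0, 0, 0],
  [0, -0.04, 0, 0, 0, 0],
  [0, -0.048, 0, 0, 0, 0],
  [0, -0.05, 0, 0, 0, 0],
  [0, -0.05, 0, 0, 0, 0],
])

```text
t: 27.27
eef_pos: [0.6017, 0.2099, 0.1784]
tool_rot: [-1.573, -0.001, 1.595]
contact_force: [0.3, -0.1, -2.4]
finger_gap: 0.27
```

Run:
```python
from h import *
s=observe();print(s['q'],s['tool_rot'],s['contact_force'],s['torque']);rel([.4735,-.144,.16],194.2)
```

```text
[ 3.35652599e-01  3.42963585e-01  1.20452220e-01  1.34644618e+00
 -1.57980165e-05  3.11920485e-01] [-1.57255123e+00 -5.49263523e-04  1.59452891e+00] [ 0.28101188 -0.09535369 -2.41748085] [ 0.02883318 -0.02292196  0.04203558]
d mm [-350.8   18.   136.6] rot [  0.1  -12.84   0.02] from [0.6017 0.2099 0.1784] t 27.27
```

Three strokes done. Carrying the file back above its place on the mat.

Call:
apply_moves([
  [-0.008, 0, 0.004, 0, 0, 0],
  [-0.024, 0, 0.012, 0, 0, 0],
  [-0.045, 0, 0.021, 0, 0, 0],
  [-0.07, 0, 0.03, 0, 0, 0],
  [-0.095, 0, 0.04, 0, 0, 0],
  [-0.12, 0, 0.05, 0, 0, 0],
  [-0.145, 0, 0.06, 0, 0, 0],
  [-0.17, 0, 0.07, 0, 0, 0],
])

```text
t: 27.93
eef_pos: [0.5337, 0.0365, 0.1764]
tool_rot: [-1.569, 0.0, 1.595]
contact_force: [0.0, -0.7, -2.3]
finger_gap: 0.266
```

Call:
apply_moves([
  [-0.025, 0.001, 0.01, 0, -1, 0],
  [-0.05, 0.003, 0.02, 0, -2.5, 0],
  [-0.075, 0.006, 0.03, 0, -4.5, 0],
  [-0.1, 0.01, 0.04, 0, -6.5, 0],
  [-0.125, 0.013, 0.05, 0, -8.5, 0],
  [-0.15, 0.016, 0.057, 0, -10.5, 0],
  [-0.17, 0.018, 0.063, 0, -12, 0],
  [-0.18, 0.018, 0.0665, 0, -12.8, 0],
])

```text
t: 28.6
eef_pos: [0.471, -0.1456, 0.1581]
tool_rot: [-1.569, -0.0, 1.817]
contact_force: [0.1, 0.4, -3.5]
finger_gap: 0.266
```

Run:
```python
from h import *
s=observe();print(s['q'],s['tool_rot']);rel([.4735,-.144,.021],194.2)
```

```text
[-2.99093921e-01  7.73252330e-02 -2.54096049e-01  1.24124233e+00
 -1.06601703e-03 -5.45176440e-01] [-1.56864693e+00 -5.68325413e-05  1.81687978e+00]
d mm [  0.9 137.1  -3.1] rot [-0.12 -0.1   0.  ] from [ 0.471  -0.1456  0.1581] t 28.6
```

Call:
apply_moves([
  [0, 0.01, -0.001, 0, 0, 0],
  [0, 0.03, -0.002, 0, 0, 0],
  [0, 0.055, -0.002, 0, 0, 0],
  [0, 0.08, -0.002, 0, 0, 0],
  [0, 0.1, -0.002, 0, 0, 0],
  [0, 0.115, -0.002, 0, 0, 0],
  [0, 0.124, -0.002, 0, 0, 0],
  [0, 0.128, -0.002, 0, 0, 0],
])

```text
t: 29.27
eef_pos: [0.4734, -0.1421, 0.0291]
tool_rot: [-1.568, -0.002, 1.818]
contact_force: [0.0, -0.6, -2.0]
finger_gap: 0.264
```

Call:
apply_moves([
  [0, 0.001, 0, 0, 0, 0],
  [0, 0.002, 0, 0, 0, 0],
  [0, 0.003, 0, 0, 0, 0],
  [0, 0.004, 0, 0, 0, 0],
  [0, 0.005, 0, 0, 0, 0],
  [0, 0.006, 0, 0, 0, 0],
  [0, 0.007, 0, 0, 0, 0],
  [0, 0.008, 0, 0, 0, 0],
])

```text
t: 29.93
eef_pos: [0.475, -0.1429, 0.0232]
tool_rot: [-1.571, 0.0, 1.818]
contact_force: [0.2, 1.3, -2.6]
finger_gap: 0.263
```

Call:
apply_moves([
  [0, 0, 0, 0, 0, 0],
  [0, 0, 0, 0, 0, 0],
  [0, 0, 0, 0, 0, 0],
  [0, 0, 0, 0, 0, 0],
  [0, 0, 0, 0, 0, 0],
  [0, 0, 0, 0, 0, 0],
  [0, 0, 0, 0, 0, 0],
  [0, 0, 0, 0, 0, 0],
])

```text
t: 30.6
eef_pos: [0.4749, -0.1429, 0.0232]
tool_rot: [-1.571, -0.0, 1.818]
contact_force: [-0.4, -0.2, -2.6]
finger_gap: 0.265
```

Call:
apply_moves([
  [0, 0.0007, 0, 0, 0, 0],
  [0, 0.0014, 0, 0, 0, 0],
  [0, 0.002, 0, 0, 0, 0],
  [0, 0.0025, 0, 0, 0, 0],
  [0, 0.003, 0, 0, 0, 0],
  [0, 0.0034, 0, 0, 0, 0],
  [0, 0.0036, 0, 0, 0, 0],
  [0, 0.0036, 0, 0, 0, 0],
])

```text
t: 31.27
eef_pos: [0.4749, -0.1429, 0.0201]
tool_rot: [-1.571, 0.0, 1.818]
contact_force: [-2.4, 0.7, 5.1]
finger_gap: 0.267
```

On the mat (Fz +5). Releasing and lifting away.

Call:
apply_moves([
  [0, 0, 0, 0, 0, 0],
  [0, 0, 0, 0, 0, 0],
  [0, 0, 0, 0, 0, 0],
  [0, 0, 0, 0, 0, 0],
  [0, 0, 0, 0, 0, 0],
  [0, 0, 0, 0, 0, 0],
  [0, 0, 0, 0, 0, 0],
  [0, 0, 0, 0, 0, 0],
], jaw=-1)

```text
t: 31.93
eef_pos: [0.4749, -0.1429, 0.0195]
tool_rot: [-1.571, -0.0, 1.818]
contact_force: [0.5, -0.5, -0.1]
finger_gap: 0.998
```

Call:
apply_moves([
  [0, -0.01, 0, 0, 0, 0],
  [0, -0.025, 0, 0, 0, 0],
  [0, -0.05, 0, 0, 0, 0],
  [0, -0.08, 0, 0, 0, 0],
  [0, -0.11, 0, 0, 0, 0],
  [0, -0.14, 0, 0, 0, 0],
  [0, -0.16, 0, 0, 0, 0],
  [0, -0.16, 0, 0, 0, 0],
])

```text
t: 32.6
eef_pos: [0.477, -0.1436, 0.1852]
tool_rot: [-1.578, 0.004, 1.818]
contact_force: [0.4, 0.5, -0.3]
finger_gap: 0.999
```

Call:
apply_moves([
  [0.02, 0, 0, 0, 0, 0],
  [0.05, 0, 0, 0, 0, 0],
  [0.085, 0, 0, 0, 0, 0],
  [0.12, 0, 0, 0, 0, 0],
  [0.155, 0, 0, 0, 0, 0],
  [0.18, 0, 0, 0, 0, 0],
  [0.19, 0, 0, 0, 0, 0],
  [0.19, 0, 0, 0, 0, 0],
])

```text
t: 33.27
eef_pos: [0.4278, 0.0428, 0.1797]
tool_rot: [-1.571, -0.0, 1.821]
contact_force: [1.1, 0.0, -1.3]
finger_gap: 0.997
```

Run:
```python
from h import *
b=grab_frame("side")[:,:,::-1];a=grab_frame("top")[:,:,::-1]
o=np.zeros((600,800,3),np.uint8);o[:480,:400]=crop(a,330,170,430,290,4)
o[:600,400:800]=cv2.resize(b,None,fx=1.5,fy=1.5)[0:600,300:700]
cv2.imwrite("pics/c8.png",o)
```

```text
(no output)
```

View pics/c8.png

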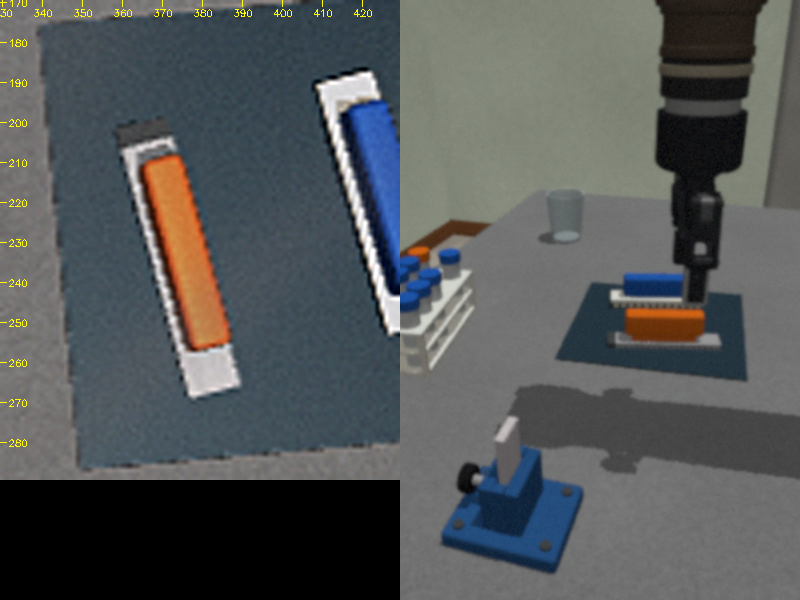

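The file lies flat on the mat, teeth down (nose at about (365,203)). The brush hasn't moved and the gripper is clear.

```bash
python3 -c "
from plant import *
print(observe()['joint_velocities'].round(3));print(close_job())"
```

```text
[-0.025  0.007  0.006 -0.001  0.001  0.001]
the job is handed in; nothing more can be done
None
```

The strip is filed and the file is back on the mat, teeth down. I handed the job in at about 33 s of the 59 s allowed.

- **Strokes:** I made three pressed strokes, nose first and square across the strip. Each ran from about +45 to −48 mm along the blade. At the mid-stroke and end-of-stroke checks the contact force was about 7–8.4 N, which puts the strip roughly 4–5 mm down. At the start of the third stroke it read about 6 N (≈3 mm down). After each stroke I lifted the file 30 mm or more; it stayed about 30 mm clear on the two return moves and was then carried off.
- **Regrasp:** My first grasp ran the last joint to its limit before the file reached the strip. I set the file gently back on the mat, turned the gripper half a turn and picked it up again. So the file was put down once before any filing.
- **Last checks:** The final pictures show the file flat at its original spot on the mat, the brush unmoved and the gripper clear of everything. It was lowered until it pressed on the mat (Fz about +5 N) before release, so it was not dropped.
- **Not measured:** The sink of the strip is worked out from the wrist force and the tool height, not measured directly. No check failed or disagreed after the regrasp.

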